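# Open the drying cabinet past its safety latch

### The arm

A 6-joint arm with a two-finger parallel gripper is mounted at the origin on a cart in front of the work surface, level with it; the furniture and walls round the work are solid. World frame = base frame: x ahead of the robot, y to its left, z up, the work surface at z = 0. Lengths are in m, angles in rad, forces in N, time in s.
With the tool pointing down it reaches from about 0.35 to 0.875 m from the base axis. Payload 4.2 kg.
Tool frame: the origin (TCP) lies midway between the tips of the shut fingers; the grasp point (between the pads) lies 19 mm behind it (bot.tcp_to_grasp is the distance from the TCP to the grasp point, in m); z points along the fingers, y is the line along which they close (so a half turn about z gives the same grasp; the last joint's range is limited). The gripper opens to 87 mm and grips with 3 to 60 N. Pads are 19 mm wide; open, the fingers measure 117 mm over their backs; the gripper's body (75 mm by 190 mm) begins 51 mm behind the grasp point.
Start: joints at [1.461, 0.385, 0.008, 0, -1.194, -0.259], TCP at [0.225, 0.583, 0.223] pointing down, gripper open.
Joint ranges: [-3.14, 3.14], [-1.21, 2.06], [-1.07, 1.41], [-3.16, 2.05], [-2.99, -0.16], [-3.1, 3.1]. Speed limits (rad/s): [2.79, 2.79, 3.14, 3.14, 3.14, 3.14].

### API

Orientations are given as a unit quaternion [x, y, z, w].
In Python, from plant import readout, viewer, bot gives the robot as it stands.
- The arm moves only by the tool drive_tool, never from a script. Its argument "deltas" is a list of rows, each a list of 6 numbers: the shift along the tool's x, y, z normalised to -1 to 1, where 1 is 0.5 m, then the turn, a rotation vector about the tool's x, y, z normalised to -1 to 1, where 1 is 45 degrees. A call has 1 to 8 rows; each row is the pose to reach, as a shift and turn from the pose commanded when the call began, along the tool's axes at that moment; what a row does not reach only later rows make up. A row lasts 1/10 s, in which the tool goes at most 50 mm and 8.59 degrees, less where a joint would pass 70% of its speed; a pose out of reach is approached as far as the arm can. A call with a number of a shift or a turn outside -1 to 1 is refused whole. A call with a gripper value outside its range is refused whole. "gripper" is the gripper's target within -1 to 1 (fully open at 1, half-way at 0, shut at -1), set as the call begins (left out, the last holds). The fingers move at their own pace and stop on an object; "newtons" is the grip in N (left out, the last holds). Time passes only in rows, so rows that repeat a pose let the fingers close. It gives the time, the measured TCP pose, the force, the opening and the grip force at its end, in the units of the state.
- readout.read_state(): the state, without advancing time (a new reading comes with each control period).
- viewer.camera(name): name is "side" or "top"; returns the picture (480x640x3 uint8, red, green, blue); there is no depth.
- viewer.camera_model(name): a dict with "intrinsics" (3x3 intrinsics, pixels), "rvec" (rotation vector, rad) and "tvec" (3), from world to camera coordinates, as OpenCV has them. Camera axes: x right, y down, z forward; pixel columns grow to the right and rows downward; lengths in m; the calibration is good to about 2 mm. A picture is of the moment at which its call begins. camera_model takes no time and is no camera call.
- bot.finish_job(): hands the job in; it is judged then, once.
The state is a dict: "time_s": time; "qpos": joint angles; "qvel": joint speeds; "effort": joint torques, N m; "tcp_pos": TCP position; "orientation": TCP orientation; "force": force on the tool from outside, world axes, zero at the start; "moment": the same for the moment, N m; "grip_width": finger opening in m; "gripper_force": force on a finger pad.
Only numpy, scipy, OpenCV 4.12 (cv2) and the standard library are available. Lean on these libraries where they do the work, as an engineer would, in place of code of your own. Each camera call takes 0.05 s, during which the arm holds its last target. There are 200 camera calls.

### The job

Open the small drying cabinet: draw its door out until the safety latch stops it, reach down through the gap between door and cabinet and gently press the sprung hook down, only until its tooth comes clear of the catch, then swing the door wide open, about square to the cabinet. Feel your way and do not force the hook, it is only plastic; leave the dish, the vial and the weight on and beside the cabinet standing where they are.

Things in the scene. Friction and masses are not known exactly. Their poses are not given: they have to be found in the camera images.
- cabinet: bench-top drying cabinet, grey painted steel, 150 deep (x) x 190 wide (y) x 210 high (z) mm, fixed on the worktop, roof at z = 210. Origin: centre of its underside; x points to its back, z up; the door is on its front, which looks along its own -x (front plane at x = -75 mm)
- cabinet_door (a joint): opening angle of the door, rad: 0 shut, grows as it swings towards the robot (counter-clockwise from above), end stop 1.75. Hinge on the right. Door 190 mm wide, 14 thick, z = 10 to 208 mm, aluminium with a clear pane; free (left) edge 187 mm from the hinge. Stays where it is left (light friction). The latch stops it at about 0.22; the gap at the hook is then about 34 mm wide
- door_handle (a point): grip point on the door's handle, 10 mm below the handle's top: upright steel bar 11 mm thick and 70 mm long, z = 125 to 195 mm, its axis 35 mm in front of the door's outer face (49 mm from the inner face) and 165 mm from the hinge
- door_hinge (a point): point on the upright hinge line, 208 mm above the worktop (the door's top edge); at x = -77, y = -92 mm in the cabinet's frame. The door's inner face lies in a plane through this line. Its x points straight out of the inner face (into the cabinet while shut), y along the door to its free edge; it turns with the door
- latch_hook: white sprung plastic hook on the door's inner side. Origin: its pivot on the inner face, 60 mm from the hinge, z = 168 mm; axes at rest as the hinge point's. A bar leads to a nose, 150 mm from the hinge, standing 72 mm out of the inner face; a tooth 22 mm high points up at its end and catches in the cabinet. Breaks when finger and catch forces add up to 35 N (some 16 N of pressing on its stop)
- hook_nose (a point): point on the nose's top face, 20 mm from the door's inner face, z = 181 mm at rest: press here, mid-gap once the door is against its latch. Nose 12 mm wide, 7 thick. Goes down sprung: about 3 N at first, 8 N at 22 mm. The tooth is clear after 2 to 21 mm, which differs from start to start; some 2 mm further a hard stop. Let go, it springs up
- roof_edge (a point): point on the upper front edge of the cabinet's 5 mm thick roof, above the catch. The catch is a fixed steel plate under the roof, 10 mm behind its front edge, with a window for the nose; the tooth catches behind the window's upper lip, the lower lip is the hook's hard stop. It is screwed on through slots: its height differs by 9 mm either way from start to start and is not measured
- petri_dish: glass dish with lid, 67 mm across, 17 mm high, on the rear of the cabinet's roof. Origin: centre of its underside
- vial: glass vial with black cap, 23 mm across, 53 mm high, standing left of the cabinet's front. Origin: centre of its underside
- weight: round steel weight, 42 mm across, 24 mm high, left of the cabinet. Origin: centre of its underside

How it is judged:
On the way, in this order (a step that is already met when the one before it is completed fails the run):
1. the door is drawn out to its latch (value of joint cabinet_door above 0.17 rad), for 0.2 s.
2. the hook is pressed clear and the door comes free of its latch (value of joint cabinet_door above 0.4 rad), for 0.1 s.
At the end, for the whole second after the job is handed in: the door stands still, open by at least 1.25 rad (72 degrees) (value of joint cabinet_door above 1.25 rad and velocity of joint cabinet_door between -0.1 and 0.1 rad/s); the robot touches nothing.
It fails at once if the latch hook is forced: more than 35 N bears on it in all (the fingers' and the catch's forces added) (contact force between latch_hook and anything else above 35 N).
It fails at once if the dish, the vial or the weight is moved by more than 20 mm, or the vial is tipped over (distance of any of petri_dish, vial, weight from where it was at the start of the episode above 0.02 m or angle between vial's own z axis and vertical above 0.5 rad).
It also fails if it takes over 72 s, if anything falls off the work surface, if the arm or the gripper's body presses on something with over 40 N, if the wrist force passes 120 N, or if a joint passes its speed limit or range.

## Working session

There is one attempt and no reset: what is moved stays moved. The work goes in short steps, Python scripts to look and compute and a tool call to move; the robot and the scene stay as the last step left them, time stands still between calls to the robot, and variables do not carry over. Pictures are saved under pics/ and viewed, at most 10 in all, crops included, and the job is handed in when it is done.

Besides the shell and the picture viewer there is one more tool, called after "Call:" as a command line: name --pt "numbers of a row" for each row, then --argument value for the rest. drive_tool: Moves the arm, as the interface text tells. Its arguments: {"type":"object","properties":{"deltas":{"type":"array","items":{"type":"array","items":{"type":"number","minimum":-1,"maximum":1}}},"gripper":{"type":"number"},"newtons":{"type":"number"}},"required":["deltas"]}

```bash
mkdir -p pics; ls
python3 - <<'E'
from plant import readout, viewer, bot
import cv2
for n in("top","side"):
    cv2.imwrite(f"pics/{n}0.png",viewer.camera(n)[:,:,::-1]); m=viewer.camera_model(n); R=cv2.Rodrigues(m["rvec"])[0]
    print(n,m["intrinsics"],(-R.T@m["tvec"]).ravel(),R[2])
s=readout.read_state(); print(s)
E
```

```text
pics
top [[523.96283173   0.         318.24887378]
 [  0.         523.96283173 235.23310918]
 [  0.           0.           1.        ]] [ 0.53116654 -0.22324823  0.95962286] [ 0.15684282  0.01472631 -0.98751378]
side [[545.49992648   0.         327.15097275]
 [  0.         545.49992648 234.74202383]
 [  0.           0.           1.        ]] [0.35677432 0.42168858 0.60630459] [ 0.35855483 -0.77398603 -0.52190426]
{'time_s': 0.1, 'qpos': array([ 1.46060611e+00,  3.85490196e-01,  6.78058738e-03, -4.08331997e-04,
       -1.19402992e+00, -2.58607122e-01]), 'qvel': array([-0.00145901, -0.00021716,  0.00413184,  0.00031178,  0.00092848,
       -0.00114318]), 'effort': array([-9.62045488e-05, -3.91687846e+01,  1.87937200e+01,  4.23195675e+00,
        1.34698363e-02, -6.95913991e-05]), 'tcp_pos': array([0.22510277, 0.58248132, 0.22157368]), 'orientation': array([ 9.83032394e-01, -1.83429364e-01, -1.17215527e-04,  9.82995303e-04]), 'force': array([ 0.55684552, -0.56400644,  0.52308141]), 'moment': array([ 0.01702575,  0.00205934, -0.01491944]), 'gripper_force': 0.0, 'grip_width': 0.08701025163619602}
```

View pics/top0.png

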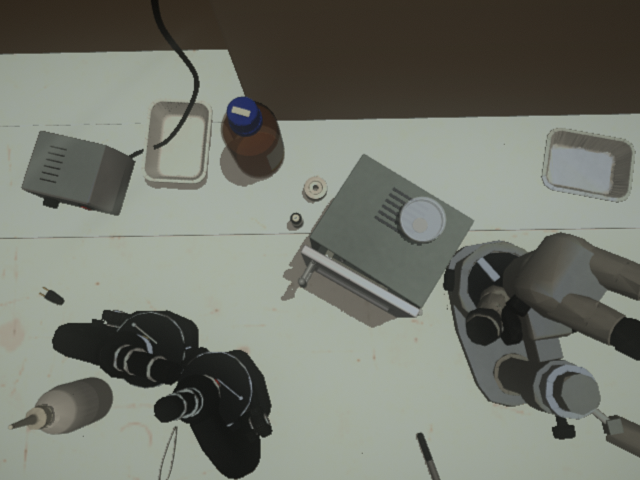

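View pics/side0.png

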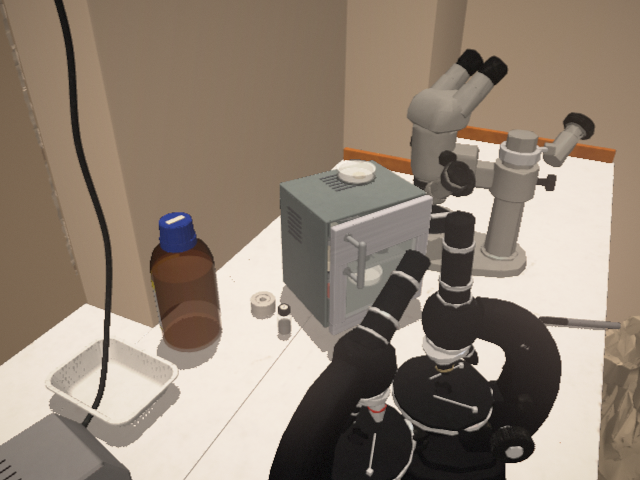

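Top: cabinet roof corners at about (364,155), (473,220), (309,238). The door's white top edge runs from (303,250) to (418,313), with the handle near (305,275). Two black microscopes stand in front, at (140,340) and (220,390). Side: handle bar at (361,240-287) and the door's top edge from (330,225) to (430,195).

```bash
cat > h.py <<'E'
from plant import readout, viewer, bot
import cv2, numpy as np
from scipy.spatial.transform import Rotation as Ro
def ray(n,uv):
    m=viewer.camera_model(n); R=cv2.Rodrigues(m["rvec"])[0]
    c=(-R.T@np.ravel(m["tvec"])); d=R.T@np.linalg.solve(m["intrinsics"],[uv[0],uv[1],1]); return c,d
def onz(n,uv,z):
    c,d=ray(n,uv); return c+d*(z-c[2])/d[2]
def proj(n,P):
    m=viewer.camera_model(n); return cv2.projectPoints(np.array(P,float).reshape(-1,3),m["rvec"],np.ravel(m["tvec"]),m["intrinsics"],None)[0].reshape(-1,2)
def rel(p,R):
    "shift/turn from present measured pose to p,R in tool units"
    s=readout.read_state(); R0=Ro.from_quat(s["orientation"])
    return np.round(np.r_[R0.inv().apply(np.array(p)-s["tcp_pos"])/.5,(R0.inv()*R).as_rotvec()/(np.pi/4)],4)
E
python3 - <<'E'
from h import *
for uv in [(364,155),(473,220),(309,238)]: print(onz("top",uv,.21))
for uv in [(303,250),(418,315)]: print(onz("top",uv,.208))
im=cv2.imread("pics/top0.png")[140:330,270:490]; cv2.imwrite("pics/c0.png",cv2.resize(im,None,fx=3.1,fy=3.1,interpolation=cv2.INTER_CUBIC))
E
```

```text
[ 0.76949285 -0.28161743  0.21      ]
[ 0.66874451 -0.43647052  0.21      ]
[ 0.64639786 -0.19861904  0.21      ]
[ 0.62928818 -0.1896668   0.208     ]
[ 0.53397065 -0.35143939  0.208     ]
```

View pics/c0.png

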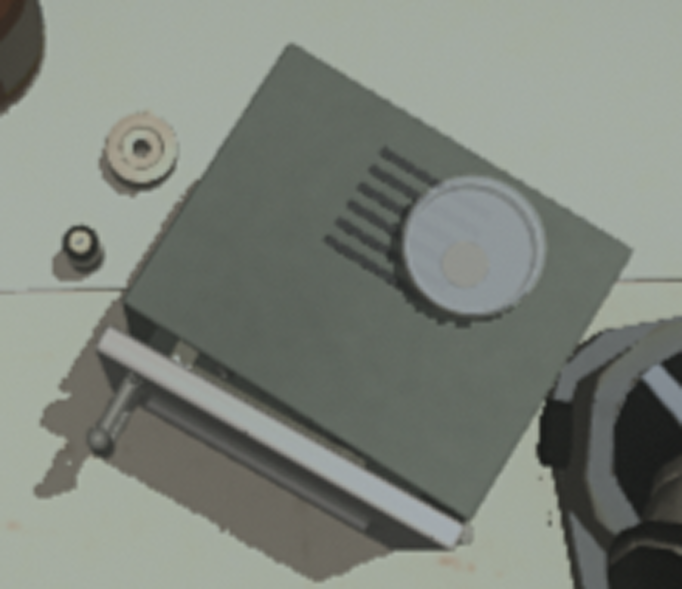

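The crop shows the door slightly ajar. Roof corners in full-image pixels are BL (363.9,153.9), BR (473.9,220.6), FL (310.3,236.8) and FR (420,307.7). The handle top is at (302.3,281.3), and the vial stands just left of the front at (296,219).

Run:
```python
from h import *
import json
C=np.array([[75,95],[75,-95],[-75,95],[-75,-95]])/1e3
P=np.array([onz("top",u,.21)[:2] for u in [(363.9,153.9),(473.9,220.6),(310.3,236.8),(420,307.7)]])
c=P.mean(0); R,_=Ro.align_vectors(np.c_[P-c,np.zeros(4)],np.c_[C,np.zeros(4)]); yaw=R.as_euler('xyz')[2]
print(c,yaw,np.degrees(yaw)); print((c+R.apply(np.c_[C,np.zeros(4)])[:,:2]-P)*1e3)
h=c+R.apply([-.077,-.092,0])[:2]
H=onz("top",(302.3,281.3),.195)[:2]; print("hinge",h,"handle",H)
v=R.inv().apply(np.r_[H-h,0]); rest=np.array([-.049,.165]); print(v)
th=np.arctan2(v[1],v[0])-np.arctan2(rest[1],rest[0]); print("door angle",th,np.hypot(*v[:2]),np.hypot(*rest))
L=onz("top",(308,245.8),.208)[:2]; w=R.inv().apply(np.r_[L-h,0]); print("from edge",np.arctan2(-w[0],w[1]),np.hypot(*w[:2]))
for a in (th,.1,.22,.5,.9,1.3,1.5):
    D=Ro.from_euler('z',yaw+a); print(round(a,2),"handle",h+D.apply([-.049,.165,0])[:2],"nose",h+D.apply([-0,.15,0])[:2]+D.apply([.02,0,0])[:2],"edge",h+D.apply([-.014,.187,0])[:2])
for n,uv,z in (("vial",(296,219),.053),("weight",(315.5,188),.024)): print(n,onz("top",uv,z))
json.dump(dict(h=list(h),yaw=yaw),open("c.json","w"))
# scopes
for uv in [(245,478),(270,420),(205,340),(165,400),(180,420),(450,280)]: print(uv,onz("top",uv,0)[:2],onz("top",uv,.2)[:2])
```

```text
[ 0.65781655 -0.31852928] -0.5887188178574593 -33.73110358316346
[[ 1.75566434  0.34719274]
 [-0.40166183 -1.4700281 ]
 [ 0.07140947  2.6478326 ]
 [-1.42541198 -1.52499724]]
hinge [ 0.54269205 -0.35228355] handle [ 0.58499701 -0.18761718]
[-0.05625554  0.16043702  0.        ]
door angle 0.04856992386637571 0.17001389238363968 0.17212204972053988
from edge 0.05104016612164377 0.1808253524640639
0.05 handle [ 0.58552159 -0.18557533] nose [ 0.63698425 -0.23392401] edge [ 0.62685251 -0.18470665]
0.1 handle [ 0.57689492 -0.183594  ] nose [ 0.63077501 -0.22923319] edge [ 0.61812654 -0.18060176]
0.22 handle [ 0.55645476 -0.18071261] nose [ 0.61541095 -0.21957348] edge [ 0.59703166 -0.17280595]
0.5 handle [ 0.50850417 -0.18359096] nose [ 0.57590376 -0.20464554] edge [ 0.54531578 -0.16477857]
0.9 handle [ 0.44551094 -0.21022077] nose [ 0.51578912 -0.20336669] edge [ 0.47209078 -0.1785583 ]
1.3 handle [ 0.39786047 -0.25927917] nose [ 0.45992185 -0.22559853] edge [ 0.41001218 -0.21976543]
1.5 handle [ 0.38227034 -0.28990666] nose [ 0.43640331 -0.2445677 ] edge [ 0.38632966 -0.24876639]
vial [ 0.70478857 -0.17093578  0.053     ]
weight [ 0.76758297 -0.20550613  0.024     ]
(245, 478) [ 0.26014976 -0.07601674] [ 0.31663378 -0.10670202]
(270, 420) [ 0.35597617 -0.11936168] [ 0.39248851 -0.14101321]
(205, 340) [ 0.49569268 -0.00187772] [ 0.50308597 -0.0480147 ]
(165, 400) [0.39209921 0.06733364] [0.42108296 0.00677196]
(180, 420) [0.35774641 0.03966121] [ 0.3938898  -0.01513311]
(450, 280) [ 0.59692053 -0.44780666] [ 0.5832164  -0.40100527]
```

Run:
```python
from h import *
def tri(a,b):
    (c1,d1),(c2,d2)=ray("top",a),ray("side",b)
    s=np.linalg.lstsq(np.c_[d1,-d2],c2-c1,rcond=None)[0]; p,q=c1+s[0]*d1,c2+s[1]*d2; print((p+q)/2,np.linalg.norm(p-q))
tri((168,408),(460,218)); tri((125,365),(418,258)); tri((198,405),(460,218));tri((245,110),(177,218)); tri((302.3,281.3),(361,240))
print(rel([.45,.3,.45],Ro.from_euler('z',-.369)*Ro.from_euler('x',np.pi)))
```

```text
[ 0.43324162 -0.04239057  0.34974279] 0.0016497289700610758
[0.46784147 0.01341385 0.32915032] 0.02539321788796027
[ 0.43583435 -0.07197208  0.3338725 ] 0.0027761026843790143
[ 0.84074287 -0.10539899  0.21444719] 0.001878635945531374
[ 0.58551588 -0.18759726  0.20116737] 0.0019961742748774427
[ 6.233e-01  3.656e-01 -4.561e-01  2.500e-03 -2.000e-04  1.000e-04]
```

Call:
drive_tool --pt "0 0 -0.46 0 0 1" --pt "0 0 -0.46 0 0 1" --pt "0 0 -0.46 0 0 1" --pt "0 0 -0.46 0 0 1" --pt "0 0 -0.46 0 0 1" --pt "0 0 -0.46 0 0 1" --gripper 0 --newtons 10

```text
time_s: 0.7
tcp_pos: [0.226, 0.5837, 0.4582]
orientation: [0.837, -0.547, -0.002, -0.005]
force: [0.4, 0.0, -0.1]
grip_width: 0.0481
gripper_force: 0.0
```

Run:
```python
from h import *
s=readout.read_state(); print(s["tcp_pos"],s["qpos"],s["time_s"])
phi=lambda p:Ro.from_euler('z',p)*Ro.from_euler('x',np.pi)
print(rel([.5,.25,.45],phi(-.369-np.pi/2)))
```

```text
[0.22595275 0.58367665 0.45820064] [ 1.46048261e+00  3.35689739e-01  5.03391640e-01  1.72646773e-03
 -1.72845459e+00 -1.04740242e+00] 0.7
[ 0.8313 -0.2342  0.0114 -0.0039  0.0127  0.9954]
```

Run:
```python
from h import *
phi=lambda p:Ro.from_euler('z',p)*Ro.from_euler('x',np.pi)
print(rel([.5,.2,.45],phi(-.54)))
```

```text
[ 0.9229 -0.1941  0.0104 -0.0111  0.0071 -0.7868]
```

Call:
drive_tool --pt "0.1 -0.02 0.01 -0.01 0.007 -0.15" --pt "0.2 -0.04 0.01 -0.01 0.007 -0.3" --pt "0.3 -0.06 0.01 -0.01 0.007 -0.45" --pt "0.4 -0.08 0.01 -0.01 0.007 -0.6" --pt "0.5 -0.1 0.01 -0.01 0.007 -0.79" --pt "0.6 -0.12 0.01 -0.01 0.007 -0.79" --pt "0.7 -0.15 0.01 -0.01 0.007 -0.79" --pt "0.92 -0.19 0.01 -0.01 0.007 -0.79"

```text
time_s: 1.5
tcp_pos: [0.4576, 0.259, 0.4471]
orientation: [0.965, -0.263, -0.0, 0.005]
force: [0.2, -0.6, -0.5]
grip_width: 0.0435
gripper_force: 0.0
```

Run:
```python
from h import *
phi=lambda p:Ro.from_euler('z',p)*Ro.from_euler('x',np.pi)
print(readout.read_state())
print(rel([.585,-.186,.35],phi(-.54)))
```

```text
{'time_s': 1.5, 'qpos': array([ 0.82646613,  0.14708089,  0.22645916,  0.00430322, -1.65906978,
        0.21140815]), 'qvel': array([-0.96121375,  0.04605399,  0.03878293,  0.00852656,  0.00157972,
        0.94871492]), 'effort': array([  3.73029627, -30.1742506 ,  20.08027554,   4.52884689,
        -0.08088132,  -0.63521398]), 'tcp_pos': array([0.4575681 , 0.25897224, 0.44708586]), 'orientation': array([ 9.64649604e-01, -2.63489591e-01, -1.41517041e-04,  4.93536370e-03]), 'force': array([ 0.23175798, -0.64274892, -0.49772512]), 'moment': array([ 0.1459121 , -0.06826415, -0.01243318]), 'gripper_force': 0.0, 'grip_width': 0.043458870315249754}
[ 0.6714  0.6349  0.2018  0.0122 -0.003   0.0086]
```

Call:
drive_tool --pt "0.67 0.63 0.0 0.012 -0.003 0.01" --pt "0.67 0.63 0.0 0.012 -0.003 0.01" --pt "0.67 0.63 0.0 0.012 -0.003 0.01" --pt "0.67 0.63 0.0 0.012 -0.003 0.01" --pt "0.67 0.63 0.0 0.012 -0.003 0.01" --pt "0.67 0.63 0.1 0.012 -0.003 0.01" --pt "0.67 0.63 0.2 0.012 -0.003 0.01" --pt "0.67 0.63 0.2 0.012 -0.003 0.01"

```text
time_s: 2.3
tcp_pos: [0.5645, -0.1128, 0.3902]
orientation: [0.964, -0.268, 0.0, -0.0]
force: [0.3, 0.6, 0.4]
grip_width: 0.0439
gripper_force: 0.0
```

Call:
drive_tool --pt "0 0 0 0 0 0" --pt "0 0 0 0 0 0" --pt "0 0 0 0 0 0"

```text
time_s: 2.6
tcp_pos: [0.5645, -0.1104, 0.3918]
orientation: [0.964, -0.267, 0.001, -0.0]
force: [0.4, 0.8, 0.1]
grip_width: 0.0435
gripper_force: 0.0
```

Run:
```python
from h import *
phi=lambda p:Ro.from_euler('z',p)*Ro.from_euler('x',np.pi)
print(rel([.585,-.187,.166],phi(-.54)))
cv2.imwrite("pics/s1.png",viewer.camera("side")[:,:,::-1])
```

```text
[ 0.1133  0.1106  0.4517 -0.0013 -0.002  -0.0012]
```

View pics/s1.png

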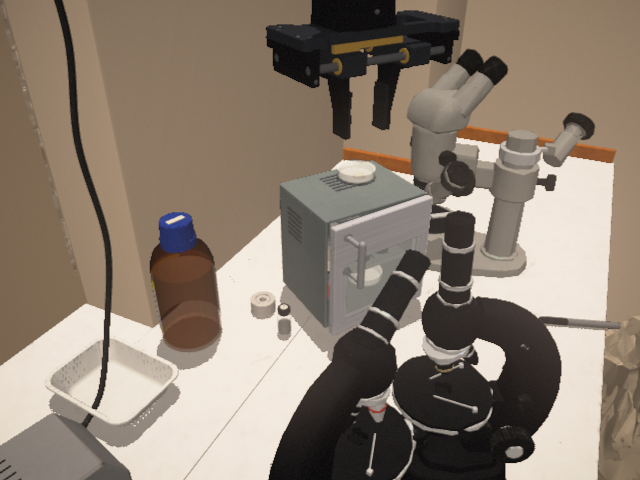

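The gripper hangs over the door region, with its tips at (342,135) and (382,128), clear of everything. The two fingers line up with the door direction.

Call:
drive_tool --pt "0.113 0.111 0.05 0 0 0" --pt "0.113 0.111 0.15 0 0 0" --pt "0.113 0.111 0.25 0 0 0" --pt "0.113 0.111 0.3 0 0 0" --pt "0.113 0.111 0.35 0 0 0" --pt "0.113 0.111 0.4 0 0 0" --pt "0.113 0.111 0.45 0 0 0" --pt "0.113 0.111 0.45 0 0 0"

```text
time_s: 3.45
tcp_pos: [0.5826, -0.1857, 0.1634]
orientation: [0.964, -0.267, -0.003, -0.0]
force: [0.2, -0.8, -0.1]
grip_width: 0.043
gripper_force: 0.0
```

Call:
drive_tool --pt "0.113 0.111 0 0 0 0"

```text
time_s: 3.55
tcp_pos: [0.5964, -0.226, 0.1667]
orientation: [0.964, -0.266, -0.002, -0.006]
force: [-35.3, 202.5, 105.8]
grip_width: 0.063
gripper_force: 139.2
```

My mistake: deltas are relative to each call, and I sent a needless shift, which pushed on the handle. I'm undoing it now.

Call:
drive_tool --pt "-0.08 -0.085 0 0 0 0" --pt "-0.08 -0.085 0 0 0 0" --pt "-0.08 -0.085 0 0 0 0"

```text
time_s: 3.85
tcp_pos: [0.5858, -0.177, 0.1688]
orientation: [0.964, -0.266, 0.002, -0.0]
force: [0.6, 0.5, 0.6]
grip_width: 0.0452
gripper_force: 0.0
```

Run:
```python
from h import *
s=readout.read_state(); print(s["tcp_pos"],s["force"],s["grip_width"],s["gripper_force"])
for n in("top","side"): cv2.imwrite(f"pics/{n}2.png",viewer.camera(n)[:,:,::-1])
phi=lambda p:Ro.from_euler('z',p)*Ro.from_euler('x',np.pi)
print(rel([.585,-.187,.166],phi(-.54)))
```

```text
[ 0.58578335 -0.17703724  0.16877817] [0.64247671 0.49359072 0.57204248] 0.04522678675108292 0.0
[ 0.0077  0.0148  0.0037 -0.0017 -0.0044 -0.0001]
```

View pics/side2.png

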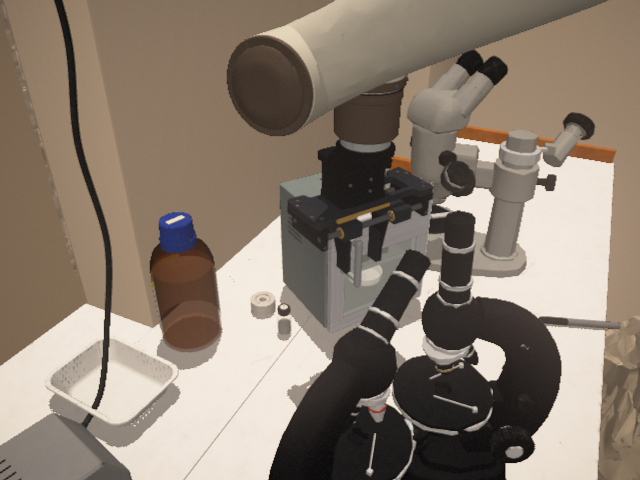

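The handle (358,262) stands between the fingers at (345,250) and (375,240), and nothing else has moved. Next I centre on it and close.

Call:
drive_tool --pt "0.008 0.015 0.004 0 0 0" --pt "0.008 0.015 0.004 0 0 0" --pt "0.008 0.015 0.004 0 0 0"

```text
time_s: 4.25
tcp_pos: [0.5839, -0.1884, 0.1638]
orientation: [0.963, -0.268, 0.0, -0.0]
force: [0.2, 0.8, 0.0]
grip_width: 0.0437
gripper_force: 0.0
```

Call:
drive_tool --pt "0 0 0 0 0 0" --pt "0 0 0 0 0 0" --pt "0 0 0 0 0 0" --pt "0 0 0 0 0 0" --pt "0 0 0 0 0 0" --pt "0 0 0 0 0 0" --gripper -1 --newtons 15

```text
time_s: 4.85
tcp_pos: [0.5858, -0.1846, 0.164]
orientation: [0.964, -0.267, 0.002, -0.003]
force: [2.6, 9.1, -0.5]
grip_width: 0.0106
gripper_force: 15.0
```

Run:
```python
from h import *
import json
s=readout.read_state(); print(s["tcp_pos"],s["force"],s["grip_width"])
c=json.load(open("c.json")); h=np.array(c["h"]); yaw=c["yaw"]
v=Ro.from_euler('z',-yaw).apply(np.r_[s["tcp_pos"][:2]-h,0]); a=np.arctan2(v[1],v[0])-np.arctan2(.165,-.049); print("a",a,np.hypot(*v[:2]))
R0=Ro.from_quat(s["orientation"])
r=np.r_[s["tcp_pos"][:2]-h,0]
for d in (.05,.1,.15,.17,.19): print(d,R0.inv().apply(Ro.from_euler('z',d).apply(r)-r)/.5, d/(np.pi/4))
```

```text
[ 0.58577992 -0.18457353  0.16402735] [ 2.57310604  9.14282918 -0.54275269] 0.010573881146104781
a 0.04856456886602989 0.17315661576638464
0.05 [-1.64657100e-02  5.35217043e-03 -6.59045418e-05] 0.06366197723675814
0.1 [-0.03264333  0.01152059 -0.00013595] 0.12732395447351627
0.15 [-0.04849243  0.01848983 -0.00020996] 0.1909859317102744
0.17 [-0.05473118  0.02149792 -0.00024064] 0.2164507226049777
0.19 [-0.06090852  0.02463018 -0.0002719 ] 0.24191551349968093
```

Call:
drive_tool --pt "-0.006 -0.006 0 0 0 0" --pt "-0.012 -0.003 0 0 0 0" --pt "-0.018 0.0 0 0 0 0" --pt "-0.024 0.002 0 0 0 0" --pt "-0.03 0.005 0 0 0 0" --pt "-0.036 0.007 0 0 0 0" --pt "-0.04 0.009 0 0 0 0" --pt "-0.04 0.009 0 0 0 0"

```text
time_s: 5.65
tcp_pos: [0.5643, -0.1797, 0.1641]
orientation: [0.964, -0.267, 0.0, -0.001]
force: [1.4, 6.1, 0.4]
grip_width: 0.0106
gripper_force: 15.0
```

Call:
drive_tool --pt "-0.004 0.0 0 0 0 0" --pt "-0.008 0.001 0 0 0 0" --pt "-0.008 0.001 0 0 0 0" --pt "-0.008 0.001 0 0 0 0"

```text
time_s: 6.05
tcp_pos: [0.5606, -0.1791, 0.1641]
orientation: [0.964, -0.268, 0.0, -0.0]
force: [1.2, 4.9, -0.1]
grip_width: 0.0103
gripper_force: 15.0
```

Call:
drive_tool --pt "-0.004 0.0 0 0 0 0" --pt "-0.006 0.001 0 0 0 0" --pt "-0.006 0.001 0 0 0 0"

```text
time_s: 6.35
tcp_pos: [0.5577, -0.1786, 0.164]
orientation: [0.964, -0.268, 0.0, 0.0]
force: [1.1, 0.7, -0.3]
grip_width: 0.0103
gripper_force: 15.0
```

```bash
cat > st.py <<'E'
from h import *
import json
s=readout.read_state(); print(s["time_s"],s["tcp_pos"],s["force"],s["grip_width"])
c=json.load(open("c.json")); h=np.array(c["h"]); yaw=c["yaw"]
v=Ro.from_euler('z',-yaw).apply(np.r_[s["tcp_pos"][:2]-h,0]); a=np.arctan2(v[1],v[0])-np.arctan2(.165,-.049); print("a if on handle",a)
R0=Ro.from_quat(s["orientation"]); print("force tool",R0.inv().apply(s["force"]))
E
python3 st.py
```

```text
6.35 [ 0.55767558 -0.17862852  0.16402344] [ 1.06642945  0.6968049  -0.32218273] 0.01030578529347651
a if on handle 0.21397432490602442
force tool [ 0.55433067 -1.14701717  0.32199326]
```

Call:
drive_tool --pt "-0.002 0.001 0 0 0 0" --pt "-0.003 0.001 0 0 0 0" --pt "-0.003 0.001 0 0 0 0"

```text
time_s: 6.65
tcp_pos: [0.5562, -0.1784, 0.1641]
orientation: [0.964, -0.268, 0.0, 0.0]
force: [0.6, -1.7, -0.5]
grip_width: 0.0102
gripper_force: 15.0
```

```bash
python3 st.py
```

```text
6.65 [ 0.55623008 -0.17836531  0.16405261] [ 0.60178666 -1.65934604 -0.53380672] 0.010182571063286058
a if on handle 0.22235975147637332
force tool [1.37100172 1.11121776 0.53486021]
```

Call:
drive_tool --pt "-0.002 0.0 0 0 0 0" --pt "-0.003 0.0 0 0 0 0" --pt "-0.003 0.0 0 0 0 0"

```text
time_s: 6.95
tcp_pos: [0.5548, -0.1782, 0.164]
orientation: [0.964, -0.268, 0.0, 0.001]
force: [-0.4, -4.4, -1.6]
grip_width: 0.0103
gripper_force: 15.0
```

```bash
python3 st.py
```

```text
6.95 [ 0.55475949 -0.17820483  0.16404387] [-0.42483947 -4.37959477 -1.62723778] 0.010250798038781176
a if on handle 0.23083344140532858
force tool [1.89417465 3.96893579 1.63367465]
```

Call:
drive_tool --pt "-0.002 0.004 0 0 0 0" --pt "-0.004 0.004 0 0 0 0" --pt "-0.004 0.004 0 0 0 0"

```text
time_s: 7.25
tcp_pos: [0.5521, -0.178, 0.164]
orientation: [0.964, -0.267, 0.0, 0.0]
force: [0.5, -3.0, -0.9]
grip_width: 0.0105
gripper_force: 15.0
```

```bash
python3 st.py
```

```text
7.25 [ 0.55211839 -0.17795847  0.16404805] [ 0.45807563 -2.96484784 -0.853839  ] 0.010478125162764152
a if on handle 0.24602370450425037
force tool [1.9207387  2.30424062 0.85465495]
```

Call:
drive_tool --pt "-0.002 0.002 0 0 0 0" --pt "-0.004 0.003 0 0 0 0" --pt "-0.004 0.003 0 0 0 0"

```text
time_s: 7.55
tcp_pos: [0.5504, -0.1778, 0.1641]
orientation: [0.964, -0.267, 0.001, -0.0]
force: [1.9, -0.9, -1.5]
grip_width: 0.0103
gripper_force: 15.0
```

```bash
python3 st.py
```

```text
7.55 [ 0.55035925 -0.1778143   0.16409629] [ 1.94568625 -0.94424476 -1.53556597] 0.010302541740773235
a if on handle 0.25612687354117036
force tool [ 2.15194747 -0.19179917  1.53869789]
```

Call:
drive_tool --pt "-0.002 0.001 0 0 0 0" --pt "-0.004 0.002 0 0 0 0" --pt "-0.004 0.002 0 0 0 0"

```text
time_s: 7.85
tcp_pos: [0.5494, -0.1777, 0.1641]
orientation: [0.964, -0.267, 0.002, -0.001]
force: [6.7, -2.4, -4.9]
grip_width: 0.0102
gripper_force: 15.0
```

```bash
python3 st.py; python3 -c "
from h import *
im=viewer.camera('side'); cv2.imwrite('pics/s3.png',cv2.resize(im[150:350,260:460,::-1],None,fx=3,fy=3,interpolation=cv2.INTER_CUBIC))"
```

```text
7.85 [ 0.54943052 -0.17771852  0.16408308] [ 6.7263724  -2.38678262 -4.9444584 ] 0.010210867752479442
a if on handle 0.2614621069514447
force tool [ 6.97472977 -1.40928095  4.97549572]
```

View pics/s3.png

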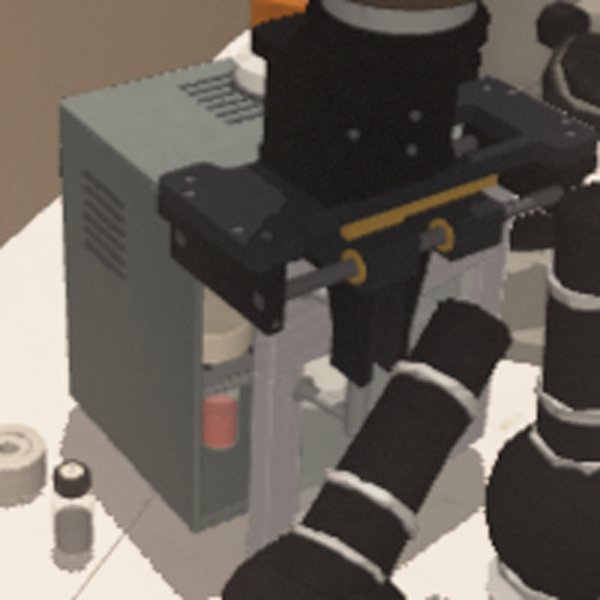

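The door is at its latch: the pull rose to 7 N. In the crop the door stands ajar at (270,420), and the vial and weight are untouched. Now I release and lift.

Call:
drive_tool --pt "0.003 0 0 0 0 0" --pt "0.003 0 0 0 0 0" --pt "0.003 0 0 0 0 0" --pt "0.003 0 0 0 0 0" --gripper -0.3

```text
time_s: 8.3
tcp_pos: [0.5485, -0.1786, 0.164]
orientation: [0.964, -0.268, -0.0, -0.0]
force: [0.2, 0.6, -0.2]
grip_width: 0.0291
gripper_force: 0.0
```

Call:
drive_tool --pt "0 0 -0.06 0 0 0" --pt "0 0 -0.15 0 0 0" --pt "0 0 -0.24 0 0 0" --pt "-0.1 0 -0.3 0 0 0" --pt "-0.2 0 -0.3 0 0 0" --pt "-0.25 0 -0.3 0 0 0" --pt "-0.25 0 -0.3 0 0 0" --pt "-0.25 0 -0.3 0 0 0"

```text
time_s: 9.1
tcp_pos: [0.4414, -0.114, 0.3147]
orientation: [0.964, -0.267, 0.001, -0.0]
force: [0.6, -1.2, -0.1]
grip_width: 0.0304
gripper_force: 0.0
```

```bash
python3 st.py; python3 -c "
from h import *
im=viewer.camera('top'); cv2.imwrite('pics/t3.png',cv2.resize(im[140:330,270:490,::-1],None,fx=3.1,fy=3.1,interpolation=cv2.INTER_CUBIC))"
```

```text
9.1 [ 0.44137992 -0.11398175  0.31473959] [ 0.57708926 -1.18584825 -0.14475077] 0.030374673975469446
a if on handle 0.7020354652677134
force tool [1.10484546 0.71989814 0.14589053]
```

View pics/t3.png

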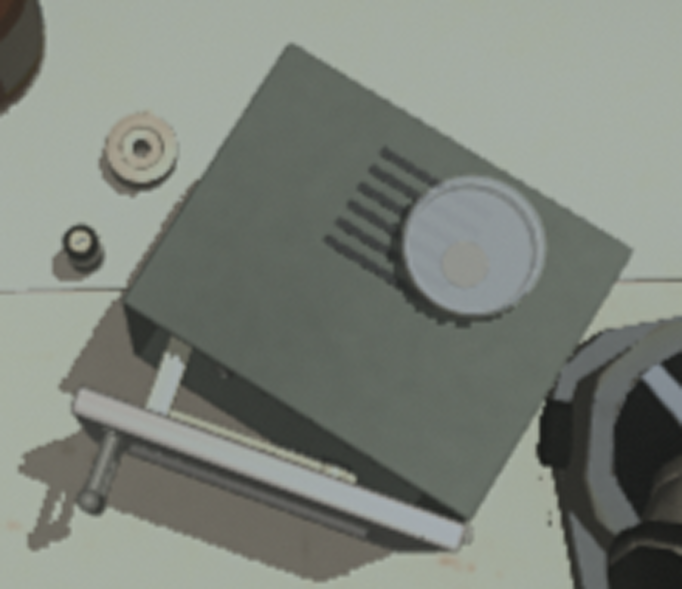

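The crop shows the gap clearly: the white nose runs from (156,411) at the door to (180,345) at the roof edge. The door's inner top edge runs from (85,390) to (468,520), and the handle top is at (92,498).

Run:
```python
from h import *
f=lambda u,z:onz("top",(u[0]/3.1+270,u[1]/3.1+140),z)[:2]
A,B=f((88,390),.208),f((468,520),.208); d=A-B; psi=np.arctan2(-d[0],d[1]); print("psi",psi,"a",psi+.5887,np.linalg.norm(d))
H=f((92,498),.195); print("handle",H)
D=Ro.from_euler('z',psi)
for Hh in (H,[.5500,-.1778]): print("nose from handle",np.array(Hh)+D.apply([.069,-.015,0])[:2])
n0,n1=f((156,411),.181),f((180,345),.181); print("nose",n0,n1,(n0+n1)/2)
# gap: roof edge
F=f((125,300),.21);G=f((465,520),.21); t=(G-F)/np.linalg.norm(G-F); N=np.array([t[1],-t[0]])
dd=d/np.linalg.norm(d); M=np.array([dd[1],-dd[0]])
for p in ((n0+n1)/2,np.array([.55,-.1778])+D.apply([.069,-.015,0])[:2]): print("dist roof",(p-F)@N,"door",(p-B)@M)
```

```text
psi -0.3455525475043608 a 0.24314745249563918 0.18416793332780285
handle [ 0.55704725 -0.18354588]
nose from handle [ 0.61688781 -0.22103065]
nose from handle [ 0.60984055 -0.21528477]
nose [ 0.59852173 -0.2139186 ] [ 0.63024567 -0.22598389] [ 0.6143837  -0.21995124]
dist roof 0.017100905162611896 door 0.02004843487319385
dist roof 0.0234789410157183 door 0.014193230168573904
```

Run:
```python
from h import *
phi=lambda p:Ro.from_euler('z',p)*Ro.from_euler('x',np.pi)
print(rel([.614,-.2197,.24],phi(-.42)))
```

```text
[ 0.4034  0.0036  0.149  -0.0009 -0.0014 -0.1545]
```

Call:
drive_tool --pt "0.1 0.001 0 0 0 -0.15" --pt "0.2 0.002 0 0 0 -0.15" --pt "0.3 0.003 0 0 0 -0.15" --pt "0.4 0.004 0.02 0 0 -0.15" --pt "0.4 0.004 0.1 0 0 -0.15" --pt "0.4 0.004 0.15 0 0 -0.15" --pt "0.4 0.004 0.15 0 0 -0.15" --pt "0.4 0.004 0.15 0 0 -0.15" --gripper -1

```text
time_s: 9.95
tcp_pos: [0.6129, -0.2199, 0.2386]
orientation: [0.978, -0.21, -0.0, 0.001]
force: [-0.7, 0.2, 1.0]
grip_width: 0.0006
gripper_force: 0.0
```

Run:
```python
from h import *
phi=lambda p:Ro.from_euler('z',p)*Ro.from_euler('x',np.pi)
print(rel([.614,-.2197,.24],phi(-.42))); s=readout.read_state(); print(s["force"],s["grip_width"],s["tcp_pos"],s["qpos"])
```

```text
[ 0.0019 -0.0013 -0.0027  0.0014  0.0004 -0.0052]
[-0.71483333  0.18980518  0.97104284] 0.0005799911974377801 [ 0.61286925 -0.21990773  0.23864242] [-9.60869102e-02  4.20241227e-01  1.03451638e-01  1.01377113e-03
 -1.25462754e+00  1.24246437e+00]
```

Call:
drive_tool --pt "0.002 0 0.02 0 0 0" --pt "0.002 0 0.04 0 0 0" --pt "0.002 0 0.06 0 0 0" --pt "0.002 0 0.08 0 0 0" --pt "0.002 0 0.09 0 0 0" --pt "0.002 0 0.09 0 0 0"

```text
time_s: 10.55
tcp_pos: [0.6126, -0.2192, 0.1929]
orientation: [0.978, -0.21, -0.001, -0.0]
force: [-1.0, 0.4, -0.4]
grip_width: 0.0006
gripper_force: 0.0
```

Call:
drive_tool --pt "0 0 0.006 0 0 0" --pt "0 0 0.012 0 0 0" --pt "0 0 0.018 0 0 0" --pt "0 0 0.018 0 0 0"

```text
time_s: 10.95
tcp_pos: [0.613, -0.2193, 0.1846]
orientation: [0.978, -0.21, -0.0, -0.0]
force: [-0.2, -0.3, -0.2]
grip_width: 0.0004
gripper_force: 0.0
```

Call:
drive_tool --pt "0 0 0.003 0 0 0" --pt "0 0 0.006 0 0 0" --pt "0 0 0.008 0 0 0" --pt "0 0 0.008 0 0 0"

```text
time_s: 11.35
tcp_pos: [0.6135, -0.2195, 0.1815]
orientation: [0.978, -0.21, 0.001, -0.0]
force: [-0.0, -0.4, 1.1]
grip_width: 0.0007
gripper_force: 0.8
```

Call:
drive_tool --pt "-0.004 0 0 0 0 0" --pt "-0.008 0 0 0 0 0" --pt "-0.012 0 0 0 0 0" --pt "-0.014 0 0 0 0 0" --pt "-0.014 0 0 0 0 0"

```text
time_s: 11.85
tcp_pos: [0.607, -0.2166, 0.1815]
orientation: [0.978, -0.21, 0.001, -0.0]
force: [2.1, -0.8, 3.1]
grip_width: 0.0005
gripper_force: 1.6
```

Call:
drive_tool --pt "-0.002 0 0 0 0 0" --pt "-0.004 0 0 0 0 0" --pt "-0.004 0 0 0 0 0"

```text
time_s: 12.15
tcp_pos: [0.6064, -0.2163, 0.1816]
orientation: [0.978, -0.21, 0.002, 0.0]
force: [4.8, -2.6, 0.2]
grip_width: 0.0
gripper_force: 3.4
```

Call:
drive_tool --pt "0 0 0.002 0 0 0" --pt "0 0 0.004 0 0 0" --pt "0 0 0.004 0 0 0"

```text
time_s: 12.45
tcp_pos: [0.6067, -0.2164, 0.1813]
orientation: [0.978, -0.21, 0.003, 0.0]
force: [3.1, -0.6, 6.8]
grip_width: 0.0005
gripper_force: 4.9
```

Call:
drive_tool --pt "0 0 0.002 0 0 0" --pt "0 0 0.004 0 0 0" --pt "0 0 0.004 0 0 0"

```text
time_s: 12.75
tcp_pos: [0.6069, -0.2163, 0.18]
orientation: [0.978, -0.21, 0.003, 0.0]
force: [3.2, -1.1, 9.4]
grip_width: 0.0006
gripper_force: 5.2
```

Call:
drive_tool --pt "0 0 0.002 0 0 0" --pt "0 0 0.004 0 0 0" --pt "0 0 0.004 0 0 0"

```text
time_s: 13.05
tcp_pos: [0.6071, -0.2162, 0.1782]
orientation: [0.978, -0.21, 0.004, 0.0]
force: [3.8, -0.8, 8.8]
grip_width: 0.0004
gripper_force: 5.6
```

Call:
drive_tool --pt "0 0 0.002 0 0 0" --pt "0 0 0.004 0 0 0" --pt "0 0 0.004 0 0 0"

```text
time_s: 13.35
tcp_pos: [0.6058, -0.2153, 0.1751]
orientation: [0.978, -0.21, 0.002, -0.0]
force: [0.4, 2.8, 7.8]
grip_width: 0.0005
gripper_force: 4.0
```

Call:
drive_tool --pt "0 0 0.002 0 0 0" --pt "0 0 0.004 0 0 0" --pt "0 0 0.004 0 0 0"

```text
time_s: 13.65
tcp_pos: [0.6056, -0.2151, 0.1726]
orientation: [0.978, -0.21, 0.001, -0.0]
force: [1.6, 2.1, 6.7]
grip_width: 0.0008
gripper_force: 4.4
```

Call:
drive_tool --pt "-0.002 0 0 0 0 0" --pt "-0.004 0 0 0 0 0" --pt "-0.004 0 0 0 0 0"

```text
time_s: 13.95
tcp_pos: [0.6036, -0.2144, 0.1726]
orientation: [0.978, -0.21, 0.001, -0.0]
force: [1.6, 1.3, 7.6]
grip_width: 0.0002
gripper_force: 4.2
```

Call:
drive_tool --pt "-0.002 0 0 0 0 0" --pt "-0.003 0 0 0 0 0" --pt "-0.003 0 0 0 0 0"

```text
time_s: 14.25
tcp_pos: [0.6022, -0.2139, 0.1726]
orientation: [0.978, -0.21, 0.001, -0.0]
force: [0.7, 0.6, 7.4]
grip_width: 0.0004
gripper_force: 4.2
```

Call:
drive_tool --pt "-0.002 0 0 0 0 0" --pt "-0.004 0 0 0 0 0" --pt "-0.005 0 0 0 0 0" --pt "-0.005 0 0 0 0 0"

```text
time_s: 14.65
tcp_pos: [0.5999, -0.2131, 0.1726]
orientation: [0.978, -0.21, 0.001, -0.0]
force: [0.8, 1.1, 5.9]
grip_width: 0.0007
gripper_force: 4.2
```

Call:
drive_tool --pt "-0.002 0 0 0 0 0" --pt "-0.004 0 0 0 0 0" --pt "-0.005 0 0 0 0 0" --pt "-0.005 0 0 0 0 0"

```text
time_s: 15.05
tcp_pos: [0.5975, -0.2122, 0.1726]
orientation: [0.978, -0.21, 0.001, 0.0]
force: [0.8, 0.6, 7.6]
grip_width: 0.0005
gripper_force: 4.4
```

Call:
drive_tool --pt "-0.002 0 0 0 0 0" --pt "-0.004 0 0 0 0 0" --pt "-0.005 0 0 0 0 0" --pt "-0.005 0 0 0 0 0"

```text
time_s: 15.45
tcp_pos: [0.5951, -0.2114, 0.1726]
orientation: [0.978, -0.21, 0.001, 0.0]
force: [1.8, -1.0, 6.7]
grip_width: 0.0003
gripper_force: 4.5
```

Run:
```python
from h import *
import json
for uv in ((500,300),(560,350),(575,400),(460,300)):
    for z in (.1,.15,.2,.25): p=onz("side",uv,z); print(uv,p, proj("top",p)[0])
c=json.load(open("c.json")); h=np.array(c["h"])
s=readout.read_state(); R0=Ro.from_quat(s["orientation"]); r=np.r_[s["tcp_pos"][:2]-h,0]; print(r,np.linalg.norm(r))
for d in np.arange(.06,.6,.06): print(round(d,2),np.round(R0.inv().apply(Ro.from_euler('z',d).apply(r)-r)/.5,3), -round(d/(np.pi/4),3))
```

```text
(500, 300) [ 0.39293592 -0.27470058  0.1       ] [361.47480638 406.57064445]
(500, 300) [ 0.38936479 -0.20592882  0.15      ] [317.31769089 415.23029117]
(500, 300) [ 0.38579366 -0.13715706  0.2       ] [267.23061359 425.052862  ]
(500, 300) [ 0.38222253 -0.0683853   0.25      ] [209.93307102 436.28947632]
(560, 350) [ 0.30130598 -0.20080897  0.1       ] [315.42437216 468.47417094]
(560, 350) [ 0.30678375 -0.13933435  0.15      ] [272.54331679 474.62565464]
(560, 350) [ 0.31226151 -0.07785974  0.2       ] [223.97486367 481.59302159]
(560, 350) [ 0.31773928 -0.01638513  0.25      ] [168.50715108 489.55011889]
(575, 400) [ 0.27677259 -0.11792518  0.1       ] [262.07607115 485.79178228]
(575, 400) [ 0.28467315 -0.06463574  0.15      ] [221.3472728  491.22051117]
(575, 400) [ 0.2925737 -0.0113463  0.2      ] [175.23014895 497.3674483 ]
(575, 400) [0.30047425 0.04194314 0.25      ] [122.57966226 504.38521533]
(460, 300) [ 0.44693892 -0.24825973  0.1       ] [343.95109068 371.58053374]
(460, 300) [ 0.43803473 -0.18209913  0.15      ] [300.97215205 381.6084438 ]
(460, 300) [ 0.42913055 -0.11593853  0.2       ] [252.17502653 392.9938619 ]
(460, 300) [ 0.42022636 -0.04977793  0.25      ] [196.29250315 406.03245561]
[0.05244285 0.1408751  0.        ] 0.15031981594265023
0.06 [-0.018  0.002 -0.   ] -0.076
0.12 [-0.036  0.005 -0.   ] -0.153
0.18 [-0.053  0.008 -0.   ] -0.229
0.24 [-0.071  0.013 -0.   ] -0.306
0.3 [-0.088  0.019 -0.   ] -0.382
0.36 [-0.104  0.026 -0.   ] -0.458
0.42 [-0.121  0.034 -0.   ] -0.535
0.48 [-0.136  0.043 -0.   ] -0.611
0.54 [-0.151  0.053 -0.   ] -0.688
0.6 [-0.166  0.064 -0.   ] -0.764
```

Call:
drive_tool --pt "-0.009 0.001 0 0 0 -0.038" --pt "-0.018 0.002 0 0 0 -0.076" --pt "-0.036 0.005 0 0 0 -0.153" --pt "-0.053 0.008 0 0 0 -0.229" --pt "-0.071 0.013 0 0 0 -0.306" --pt "-0.088 0.019 0 0 0 -0.382" --pt "-0.104 0.026 0 0 0 -0.458" --pt "-0.121 0.034 0 0 0 -0.535"

```text
time_s: 16.25
tcp_pos: [0.5327, -0.2023, 0.1723]
orientation: [1.0, -0.0, 0.001, 0.001]
force: [1.6, -3.3, 5.3]
grip_width: 0.0006
gripper_force: 3.6
```

Run:
```python
from h import *
import json
c=json.load(open("c.json")); h=np.array(c["h"])
s=readout.read_state(); print(s["force"],s["qpos"]); R0=Ro.from_quat(s["orientation"]); r=np.r_[s["tcp_pos"][:2]-h,0]; print(r,np.linalg.norm(r),"finger angle",np.arctan2(-r[0],r[1])+.5887)
for d in np.arange(.06,.66,.06): print(round(d,2),np.round(R0.inv().apply(Ro.from_euler('z',d).apply(r)-r)/.5,3), -round(d/(np.pi/4),3))
cv2.imwrite("pics/t5.png",viewer.camera("top")[:,:,::-1])
```

```text
[ 1.64376922 -3.33184984  5.29970058] [-7.80291809e-02  3.31739213e-01 -2.06196389e-01  1.37217363e-03
 -1.03123878e+00  1.64775098e+00]
[-0.01002132  0.14998569  0.        ] 0.1503201033175874 finger angle 0.6554160198738146
0.06 [-0.018  0.002 -0.   ] -0.076
0.12 [-0.036  0.005 -0.   ] -0.153
0.18 [-0.053  0.008 -0.   ] -0.229
0.24 [-0.071  0.013 -0.   ] -0.306
0.3 [-0.088  0.019 -0.   ] -0.382
0.36 [-0.104  0.026 -0.   ] -0.458
0.42 [-0.121  0.034 -0.   ] -0.535
0.48 [-0.136  0.043 -0.   ] -0.611
0.54 [-0.151  0.053 -0.   ] -0.688
0.6 [-0.166  0.064 -0.   ] -0.764
0.66 [-0.18   0.075 -0.   ] -0.84
```

View pics/t5.png

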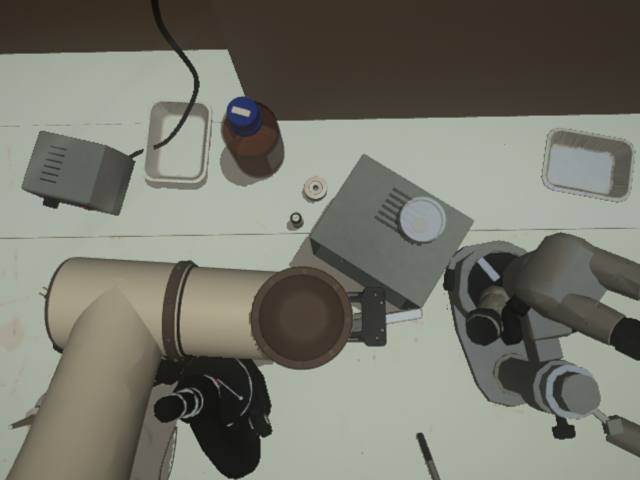

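The top picture shows the door opened well past the latch, with roof, dish, vial and weight unmoved. The arm's wide link covers (60-350,260-365) and passes close above the black scopes. I need its height before going on.

Run:
```python
from h import *
cv2.imwrite("pics/s5.png",viewer.camera("side")[:,:,::-1])
```

```text
(no output)
```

View pics/s5.png

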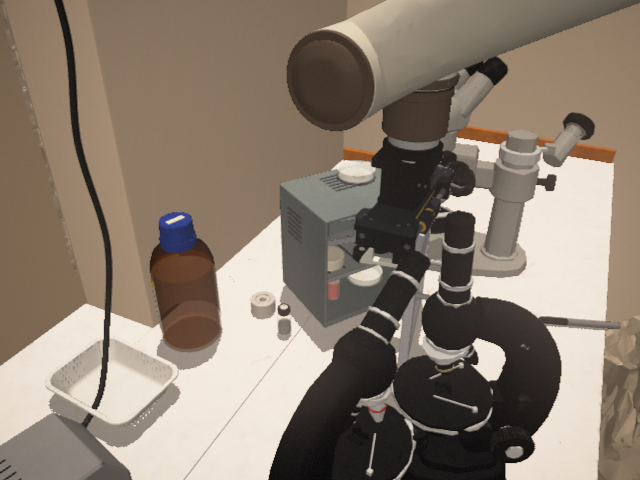

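The side view shows the link's end cap at (330,80), clearly above the scope eyepieces at (412,258) and (460,220). Next I triangulate its height.

Run:
```python
from h import *
def tri(a,b):
    (c1,d1),(c2,d2)=ray("top",a),ray("side",b)
    s=np.linalg.lstsq(np.c_[d1,-d2],c2-c1,rcond=None)[0]; p,q=c1+s[0]*d1,c2+s[1]*d2; print((p+q)/2,np.linalg.norm(p-q))
tri((52,305),(330,80)); tri((300,318),(420,90))
```

```text
[0.54358681 0.02474188 0.48442849] 0.006720667068915183
[ 0.52909653 -0.196119    0.41923873] 0.0057801543487122735
```

The link's underside is at about 0.44 m and the eyepieces reach 0.35 m, so the way is clear. Carrying on.

Call:
drive_tool --pt "-0.018 0.002 0 0 0 -0.076" --pt "-0.036 0.005 0 0 0 -0.153" --pt "-0.053 0.008 0 0 0 -0.229" --pt "-0.071 0.013 0 0 0 -0.306" --pt "-0.088 0.019 0 0 0 -0.382" --pt "-0.104 0.026 0 0 0 -0.458" --pt "-0.121 0.034 0 0 0 -0.535" --pt "-0.121 0.034 0 0 0 -0.535"

```text
time_s: 17.15
tcp_pos: [0.4716, -0.2194, 0.1721]
orientation: [0.978, 0.207, 0.001, 0.001]
force: [0.3, -2.9, 5.8]
grip_width: 0.0005
gripper_force: 2.9
```

Call:
drive_tool --pt "-0.018 0.002 0 0 0 -0.076" --pt "-0.036 0.005 0 0 0 -0.153" --pt "-0.053 0.008 0 0 0 -0.229" --pt "-0.071 0.013 0 0 0 -0.306" --pt "-0.08 0.016 0 0 0 -0.345" --pt "-0.085 0.018 0 0 0 -0.365" --pt "-0.085 0.018 0 0 0 -0.365" --pt "-0.085 0.018 0 0 0 -0.365"

```text
time_s: 17.95
tcp_pos: [0.4374, -0.2445, 0.172]
orientation: [0.939, 0.345, 0.001, 0.001]
force: [2.1, -1.9, 6.1]
grip_width: 0.0003
gripper_force: 2.9
```

Run:
```python
from h import *
import json
c=json.load(open("c.json")); h=np.array(c["h"])
s=readout.read_state(); print(s["force"],s["qpos"]); r=np.r_[s["tcp_pos"][:2]-h,0]; print(s["tcp_pos"],np.linalg.norm(r),"finger angle",np.arctan2(-r[0],r[1])+.5887)
```

```text
[ 2.08601879 -1.87233571  6.08722799] [-1.84722772e-01  2.19433330e-01 -3.67586840e-01  8.16439003e-04
 -9.81632937e-01  2.45855652e+00]
[ 0.43741473 -0.24450949  0.171974  ] 0.15066042113609282 finger angle 1.3623797136967255
```

Call:
drive_tool --pt "0.006 0 -0.01 0 0 0" --pt "0.01 0 -0.03 0 0 0" --pt "0.012 0 -0.07 0 0 0" --pt "0.012 0 -0.14 0 0 0" --pt "0.012 0 -0.22 0 0 0" --pt "0.012 0 -0.28 0 0 0" --pt "0.012 0 -0.28 0 0 0" --pt "0.012 0 -0.28 0 0 0"

```text
time_s: 18.75
tcp_pos: [0.4406, -0.2392, 0.3105]
orientation: [0.939, 0.344, -0.0, -0.001]
force: [0.1, -0.5, -0.4]
grip_width: 0.0002
gripper_force: 0.0
```

Run:
```python
from h import *
s=readout.read_state(); print(s["tcp_pos"],s["force"])
cv2.imwrite("pics/t6.png",viewer.camera("top")[:,:,::-1])
```

```text
[ 0.44057968 -0.23916817  0.31052777] [ 0.10923209 -0.51009681 -0.44538402]
```

View pics/t6.png

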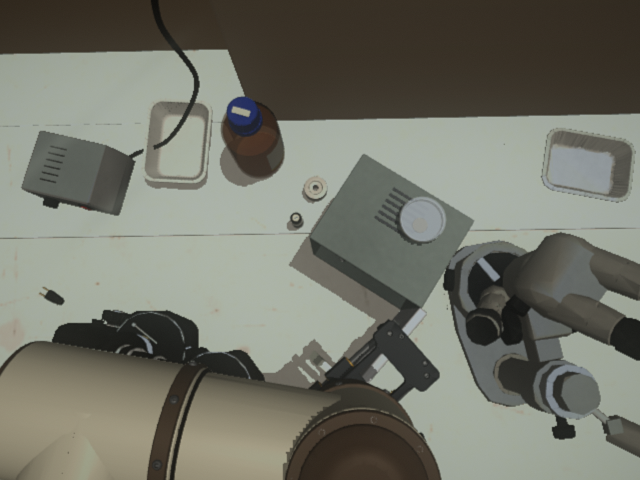

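The door stands wide open, about 80° from the shut line, with its edge running from (420,315) towards (320,385). The gripper is clear above it with no force, and dish, vial and weight are in place. Handing in.

```bash
python3 -c "
from plant import bot; print(bot.finish_job())"
```

```text
the job is handed in; nothing more can be done
None
```

The door is open about 80° and the job is handed in, with the hook pressed about 8 mm at no more than 10 N and the dish, vial and weight in place; but a mistaken move of mine near the handle early on sent the wrist force to about 200 N for a moment, over the 120 N limit, so the run may be judged failed.

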